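# Set a trailer hub bearing: axle nut home, settle the hub, back off and hold for the pin

### The job

Set the bearing of the trailer wheel hub that stands on its stub axle: screw the slotted axle nut down (clockwise) until it bottoms out on its washer, then turn the hub a quarter turn or more by its wheel studs, with the nut still down, so that the rollers settle, and then back the nut off a quarter turn, which brings its slots in line with the split-pin hole. Finish with the gripper still holding the nut firmly and still at that angle, so that a mate can fit the pin, and leave the things lying around undisturbed.

Things in the scene. Friction and masses are not known exactly. Their poses are not given: they have to be found in the camera images.
- stub_axle: fixed assembly stand: grey steel plate 150 x 150 x 12 mm on the bench, carrying the bolted flange of an upright trailer stub axle. Origin: centre of the plate's underside, on the spindle axis; z up. The threaded spindle is 24 mm thick and its flat end is 138 mm above the bench.
- pin_hole (a point): middle of the 5 mm split-pin hole through the spindle, on the axis, 128 mm above the bench; the hole runs along stub_axle's y axis and shows in the nut's slots when they line up.
- washer_top (a point): point on the spindle axis at the top face of the washer under the nut, 101 mm above the bench. The washer is 41 mm across, 3 mm thick, lies on the hub's bearing and does not turn.
- hub: dark cast wheel hub; turns either way round the spindle axis (2 to 3 N at a stud) and stays where it is left. Origin on the axis at bench height. Flange 140 mm wide, top 72 mm above the bench; above it a barrel 64 mm across up to 94 mm. Four upright studs, 12 mm thick, at radius 56 mm on the body's +x, +y, -x and -y axes, from 72 to 100 mm above the bench.
- stud_a (a point): point on the axis of the hub's stud on its +x axis, 14 mm above the flange (86 mm above the bench); turns with the hub.
- castle_nut: slotted hexagon axle nut, plain steel, 36 mm across flats, 41.6 mm across corners, on a right-hand thread. Origin on the axis at its underside; z up. Hexagon from 0 to 22 mm above the origin, above it a crown 34 mm across with six slots, up to 32 mm. Flats face its x axis and every 60 degrees from there; a slot lies over the middle of each flat. Bottomed, the origin is 101 mm above the bench.
- nut_turn (a joint): angle of the nut on its thread, rad: 0 when bottomed on the washer (hard stop), growing as it is unscrewed (counter-clockwise from above); starts between 2.2 and 3.6. It is also the angle of the nut's x axis from stub_axle's x axis about z. Friction 0.15 N m; the nut stays where it is left and rises 3 mm a turn.
- grease_tin: round tin of grease with a blue lid, 67 mm across, 58 mm high, standing behind the hub; bystander. Origin: centre of its underside.
- dust_cap: domed pressed-steel hub dust cap, 60 mm across, 30 mm high; bystander. Origin: centre of its underside.
- spanner_17: combination spanner 200 mm long lying on the bench; bystander. Origin: its middle, on the bench.
- split_pin: steel split pin, about 64 mm long and 4 mm thick, lying on the bench; bystander. Origin: beside its eye, on the bench.

How it is judged:
By the outcome, as a careful person would: the job done as asked, in the order asked, and still so for the second after the job is handed in, while the arm keeps its last pose, push and grip.
It also fails if it takes over 61 s, if anything falls off the work surface, if the arm or the gripper's body presses on something with over 40 N, if the wrist force passes 120 N, or if a joint passes its speed limit or range.

### The arm

A 7-joint arm with a two-finger parallel gripper is mounted at the origin on a cart in front of the work surface, level with it; the furniture and walls round the work are solid. World frame = base frame: x ahead of the robot, y to its left, z up, the work surface at z = 0. Lengths are in m, angles in rad, forces in N, time in s.
With the tool pointing down it reaches from about 0.35 to 0.9 m from the base axis. Payload 19.9 kg.
Tool frame: the origin (TCP) lies at the very end of the fingers, on their centre line; the grasp point (between the pads) lies 19 mm behind it; x points along the fingers, z is the direction in which the jaws open and shut, and the axes are right-handed (so a half turn about x gives the same grasp; the last joint's range is limited). The gripper opens to 85 mm and grips with 20 to 120 N. Pads are 22 mm wide; open, the fingers measure 114 mm over their backs; the gripper's body (76 mm by 85 mm) begins 54 mm behind the grasp point. The pads swing forward as they close: fully open they stand 13 mm farther back than shut.
Start: joints at [-1.319, 0.417, -0.01, 1.614, 0.005, 1.111, -0.053], TCP at [0.181, 0.598, 0.231] pointing down, gripper open.
Joint ranges: [-2.81, 2.81], [-0.39, 2.02], [-1.27, 1.25], [0.06, 2.57], [-1.19, 4.33], [0.19, 2], [-2.82, 2.82]. Speed limits (rad/s): [1.89, 1.89, 2.39, 2.39, 3.01, 3.01, 3.01].

### API

Orientations are given as a rotation vector (axis times angle).
In Python, from plant import * gives the robot as it stands.
- The arm moves only by the shell command python3 -m handwheel 'ROWS' [FORCE]. ROWS is a JSON object of lists of equal length, an entry for each row: "fingers": the opening, from 0 (shut) to 1 (fully open); "delta_pos": the shift along the world's x, y, z in m, a list of three; "twist": the turn about the world's z in degrees. A call has 1 to 8 rows; each row shifts and turns the commanded pose from where the row before left it; what a row does not reach is not made up. A row lasts 1/12 s, in which the tool goes at most 41.7 mm and 7.16 degrees, less where a joint would pass 70% of its speed; a pose out of reach is approached as far as the arm can. A call with a gripper value outside its range is refused whole. The fingers move at their own pace and stop on an object; FORCE is the grip in N (left out, the last holds). Time passes only in rows, so rows that do not move let the fingers close. It gives the time, the measured TCP pose, the force and the opening at its end, in the units of the state.
- sense(): the state, without advancing time (a new reading comes with each control period).
- snapshot(name): name is "scene" or "top" or "wrist"; returns the picture (480x640x3 uint8, red, green, blue); there is no depth.
- camera_model(name): a dict with "intrinsics" (3x3 intrinsics, pixels), "cam_to_world" (4x4, takes a point from camera to world coordinates); the wrist camera has in their place "T_tool_cam" (4x4, takes a point from camera to tool coordinates, whose origin is the TCP and whose axes are the tool frame's). Camera axes: x right, y down, z forward; pixel columns grow to the right and rows downward; lengths in m; the calibration is good to about 2 mm. The wrist camera is an equidistant fisheye: a pixel r from the principal point sees the ray r / f radians off the axis. A picture is of the moment at which its call begins: read the wrist's pose just before it. camera_model takes no time and is no camera call.
- finish_job(): hands the job in, once; it reports no verdict.
The state is a dict: "time": time; "joint_positions": joint angles; "joint_velocities": joint speeds; "effort": joint torques, N m; "ee_pos": TCP position; "ee_rot": TCP orientation; "ft_force": force on the tool from outside, world axes, zero at the start; "wrist_torque": the same for the moment, N m; "finger_gap": opening from 0.0 (shut) to 1.0 (fully open).
Only numpy, scipy, OpenCV 4.12 (cv2) and the standard library are available. Lean on these libraries where they do the work, as an engineer would, in place of code of your own. Each camera call takes 0.05 s, during which the arm holds its last target. There are 200 camera calls.

## Working session

There is one attempt and no reset: what is moved stays moved. The work goes in short steps, Python scripts to look and compute and a shell command to move; the robot and the scene stay as the last step left them, time stands still between calls to the robot, and variables do not carry over. Pictures are saved under pics/ and viewed, about 8 in all and at most 12, crops included, and the job is handed in when it is done.

```bash
mkdir -p pics; python3 - <<'E'
from plant import *
import cv2, numpy as np
s=sense(); print({k:np.round(v,3).tolist() for k,v in s.items()})
for n in ("scene","top"):
    im=snapshot(n); cv2.imwrite(f"pics/{n}0.png",im[:,:,::-1])
    print(n,{k:np.round(v,4).tolist() for k,v in camera_model(n).items()})
print({k:np.round(v,4).tolist() for k,v in camera_model("wrist").items()})
E
```

```text
{'time': 0.0, 'joint_positions': [-1.318, 0.418, -0.01, 1.614, 0.005, 1.111, -0.053], 'joint_velocities': [0.0, 0.0, 0.001, -0.001, 0.0, -0.001, 0.001], 'effort': [-0.002, -86.445, 0.678, -43.491, 0.019, 0.007, 0.0], 'ee_pos': [0.181, 0.598, 0.231], 'ee_rot': [-0.991, 1.335, 0.99], 'ft_force': [-0.165, -0.46, 0.513], 'wrist_torque': [0.025, 0.022, -0.025], 'finger_gap': 1.0}
scene {'intrinsics': [[451.1921, 0.0, 325.7522], [0.0, 451.1921, 240.1344], [0.0, 0.0, 1.0]], 'cam_to_world': [[0.8382, -0.373, 0.3979, 0.2491], [-0.5453, -0.561, 0.6228, -0.3356], [-0.0092, -0.739, -0.6736, 0.6694], [0.0, 0.0, 0.0, 1.0]]}
top {'intrinsics': [[439.4018, 0.0, 321.2425], [0.0, 439.4018, 236.8032], [0.0, 0.0, 1.0]], 'cam_to_world': [[-0.0176, -0.9977, 0.0648, 0.5267], [-0.9996, 0.0189, 0.0192, 0.184], [-0.0203, -0.0645, -0.9977, 1.021], [0.0, 0.0, 0.0, 1.0]]}
{'intrinsics': [[371.6483, 0.0, 318.5936], [0.0, 371.6483, 238.1026], [0.0, 0.0, 1.0]], 'T_tool_cam': [[-0.0006, -0.2886, 0.9574, -0.1416], [-0.0001, -0.9574, -0.2886, 0.0722], [1.0, -0.0003, 0.0005, -0.0007], [0.0, 0.0, 0.0, 1.0]]}
```

View pics/scene0.png

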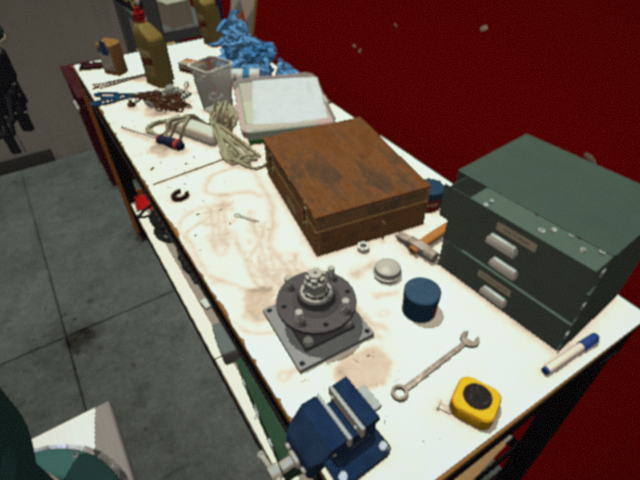

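View pics/top0.png

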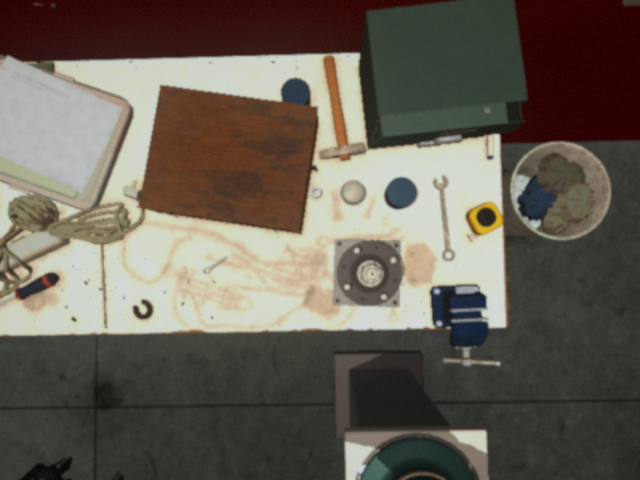

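The scene camera shows the hub at (318,300). The top camera shows its nut at (370,272), the plate corners around (335..400, 240..305), and the tin, cap and spanner behind it. I'll compute the position and enlarge the top view.

```bash
cat > h.py <<'E'
from plant import *
import cv2, numpy as np
from scipy.spatial.transform import Rotation as R
def ray(name,u,v):
    c=camera_model(name);K=c["intrinsics"];T=np.array(c["cam_to_world"])
    d=T[:3,:3]@np.linalg.inv(K)@[u,v,1]; return T[:3,3],d
def atz(name,u,v,z):
    o,d=ray(name,u,v); return o+d*(z-o[2])/d[2]
def proj(name,P):
    c=camera_model(name);T=np.linalg.inv(c["cam_to_world"]);p=T[:3,:3]@np.array(P)+T[:3,3]
    q=np.array(c["intrinsics"])@p; return q[:2]/q[2]
def wproj(P,s):
    c=camera_model("wrist");Tt=np.eye(4);Tt[:3,:3]=R.from_rotvec(s["ee_rot"]).as_matrix();Tt[:3,3]=s["ee_pos"]
    T=np.linalg.inv(Tt@np.array(c["T_tool_cam"]));p=T[:3,:3]@np.array(P)+T[:3,3]
    K=np.array(c["intrinsics"]);r=np.hypot(p[0],p[1]);th=np.arctan2(r,p[2]);return K[:2,2]+K[0,0]*th*p[:2]/r
def wray(u,v,s,z):
    c=camera_model("wrist");Tt=np.eye(4);Tt[:3,:3]=R.from_rotvec(s["ee_rot"]).as_matrix();Tt[:3,3]=s["ee_pos"]
    T=Tt@np.array(c["T_tool_cam"]);K=np.array(c["intrinsics"]);a=np.array([u,v])-K[:2,2];r=np.hypot(*a);th=r/K[0,0]
    d=T[:3,:3]@np.r_[a/r*np.sin(th),np.cos(th)];return T[:3,3]+d*(z-T[2,3])/d[2]
E
python3 - <<'E'
from h import *
np.set_printoptions(precision=4,suppress=True)
print(atz("top",370,272,.138), [atz("top",*p,.012) for p in((335,240),(400,240),(335,305),(400,305))])
print(R.from_rotvec(sense()["ee_rot"]).as_matrix())
im=cv2.imread("pics/top0.png")[230:315,325:415]
a=cv2.resize(im,None,fx=6.5,fy=6.5,interpolation=cv2.INTER_CUBIC)
cv2.imwrite("pics/top0c.png",a)
E
```

```text
[0.5117 0.1047 0.138 ] [array([0.5843, 0.1718, 0.012 ]), array([0.5815, 0.0229, 0.012 ]), array([0.4361, 0.1748, 0.012 ]), array([0.4337, 0.0273, 0.012 ])]
[[-0.0002 -0.9572  0.2896]
 [-0.0011  0.2896  0.9572]
 [-1.     -0.0001 -0.0011]]
```

View pics/top0c.png

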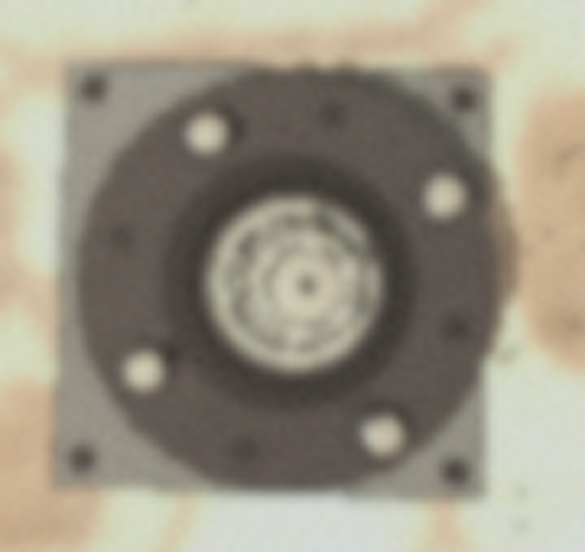

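The spindle end is at crop (307,286), which is full-image (372.2,274.0). The four studs are at about 30° + 90°k. Now I'll move above the hub.

```bash
python3 -c "
from h import *
f=lambda u,v,z:atz('top',325+u/6.5,230+v/6.5,z).round(4)
print(f(307,286,.138),f(274,280.5,.012),f(293,283.5,.1),[f(*p,.1) for p in((205,133),(442,196),(382,435),(143,370))],[f(*p,.012) for p in((67,65),(490,72),(55,488),(485,497))])"
python3 -m handwheel '{"fingers":[1,1,1,1,1,1,1,1],"delta_pos":[[0.0205,-0.031,0.002],[0.0205,-0.031,0.002],[0.0205,-0.031,0.002],[0.0205,-0.031,0.002],[0.0205,-0.031,0.002],[0.0205,-0.031,0.002],[0.0205,-0.031,0.002],[0.0205,-0.031,0.002]],"twist":[0,0,0,0,0,0,0,0]}'
python3 -m handwheel '{"fingers":[1,1,1,1,1,1,1,1],"delta_pos":[[0.0205,-0.031,0.002],[0.0205,-0.031,0.002],[0.0205,-0.031,0.002],[0.0205,-0.031,0.002],[0.0205,-0.031,0.002],[0.0205,-0.031,0.002],[0.0205,-0.031,0.002],[0.0,0.0,0.0]],"twist":[0,0,0,0,0,0,0,0]}'
python3 - <<'E'
from h import *
s=sense();print(s["ee_pos"],s["joint_positions"]);im=snapshot("wrist")[:,:,::-1]
print(R.from_rotvec(s["ee_rot"]).as_matrix().round(3), wproj([.508,.101,.138],s), wproj([.508,.101,.125],s))
cv2.imwrite("pics/w1.png",im)
E
```

```text
[0.5077 0.1003 0.138 ] [0.5071 0.0999 0.012 ] [0.5077 0.1012 0.1   ] [array([0.5565, 0.1283, 0.1   ]), array([0.5349, 0.0528, 0.1   ]), array([0.459, 0.074, 0.1  ]), array([0.4809, 0.1498, 0.1   ])] [array([0.5843, 0.1711, 0.012 ]), array([0.579 , 0.0221, 0.012 ]), array([0.436 , 0.1783, 0.012 ]), array([0.4305, 0.0282, 0.012 ])]
time: 0.77
ee_pos: [0.3455, 0.3484, 0.2473]
ee_rot: [-0.99, 1.334, 0.99]
ft_force: [1.3, 0.9, 0.5]
finger_gap: 1.004
time: 1.43
ee_pos: [0.4914, 0.1268, 0.2616]
ee_rot: [-0.986, 1.337, 0.982]
ft_force: [1.0, -1.2, -1.0]
finger_gap: 1.001
[0.49136793 0.12683002 0.26164223] [-0.61716837  0.17915457  0.34248523  1.87650769 -0.06503683  1.09611041
  1.01931593]
[[ 0.001 -0.955  0.297]
 [-0.002  0.297  0.955]
 [-1.    -0.002 -0.001]] [293.56273882 257.6933161 ] [294.6183682  252.11299599]
```

View pics/w1.png

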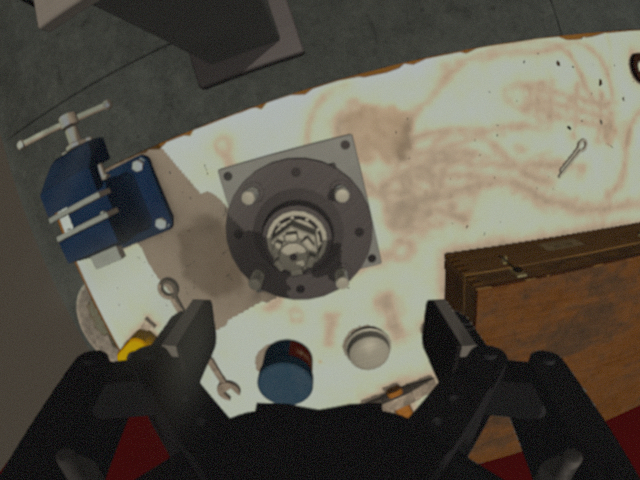

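The hub is in view, with the nut at about (297,242). The predicted spindle end (294,258) matches. I'll enlarge the nut to read its flats.

```bash
python3 - <<'E'
from h import *
im=cv2.imread("pics/w1.png")[200:285,255:345]
a=cv2.resize(im,None,fx=7,fy=7,interpolation=cv2.INTER_CUBIC)
cv2.imwrite("pics/w1c.png",cv2.convertScaleAbs(a,alpha=1.3))
s=dict(ee_pos=[0.49137,0.12683,0.26164],ee_rot=[-0.986,1.337,0.982])
C=np.array([.5077,.1003])
b=a.copy()
E
```

```text
(no output)
```

View pics/w1c.png

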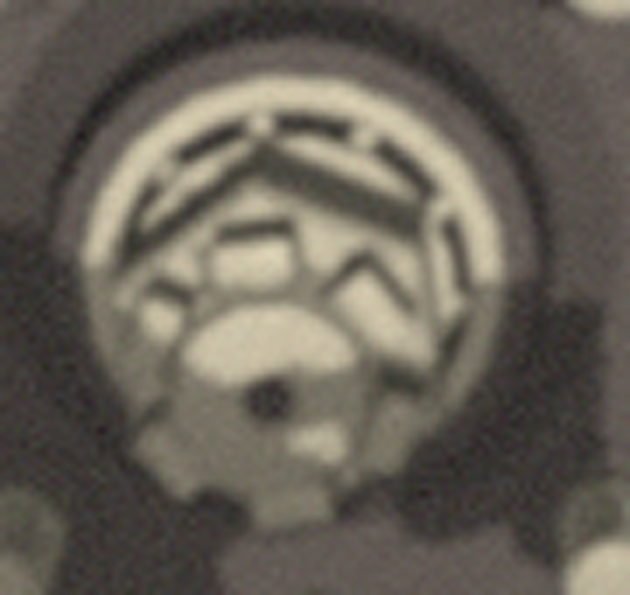

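```bash
python3 - <<'E'
from h import *
s=dict(ee_pos=[0.49137,0.12683,0.26164],ee_rot=[-0.986,1.337,0.982])
C=np.array([.5077,.1003])
for z in(.1025,.1245):
  for p in((125,255),(120,268),(265,150),(262,172),(425,225),(420,240)):
    d=wray(255+p[0]/7,200+p[1]/7,s,z)[:2]-C
    print(z,p,(np.hypot(*d)*1e3).round(1),np.degrees(np.arctan2(d[1],d[0])).round(1))
# crown/spindle dot check
print(wray(255+268/7,200+398/7,s,.138))
E
```

```text
0.1025 (125, 255) 20.1 -125.2
0.1025 (120, 268) 20.3 -120.2
0.1025 (265, 150) 19.3 168.1
0.1025 (262, 172) 16.7 170.3
0.1025 (425, 225) 19.9 102.6
0.1025 (420, 240) 18.5 98.5
0.1245 (125, 255) 20.6 -145.4
0.1245 (120, 268) 20.3 -140.9
0.1245 (265, 150) 24.9 163.2
0.1245 (262, 172) 22.4 164.2
0.1245 (425, 225) 23.9 115.6
0.1245 (420, 240) 22.3 113.3
[0.50729312 0.1009792  0.138     ]
```

```bash
python3 - <<'E'
from h import *
s=dict(ee_pos=[0.49137,0.12683,0.26164],ee_rot=[-0.986,1.337,0.982])
C=np.array([.5075,.1006]); im=cv2.imread("pics/w1c.png"); T=[]
def px(r,a,z): 
    a=np.radians(a);return tuple(int(v) for v in (wproj([C[0]+r*np.cos(a),C[1]+r*np.sin(a),z],s)-[255,200])*7)
for t in range(0,60,10):
    b=im.copy()
    for z,c in((.1025,(0,255,0)),(.1245,(0,0,255))):
        cv2.polylines(b,[np.array([px(.0208,t+30+60*k,z) for k in range(6)])],True,c,2)
    for k in range(6):
        cv2.line(b,px(.012,t+60*k,.1345),px(.017,t+60*k,.1345),(255,255,0),3)
    cv2.circle(b,px(0,0,.138),5,(255,0,255),-1)
    cv2.putText(b,str(t),(10,60),0,2,(0,255,255),3); T.append(cv2.resize(b,(266,251)))
cv2.imwrite("pics/m1.png",np.vstack([np.hstack(T[:3]),np.hstack(T[3:])]))
E
```

```text
(no output)
```

View pics/m1.png

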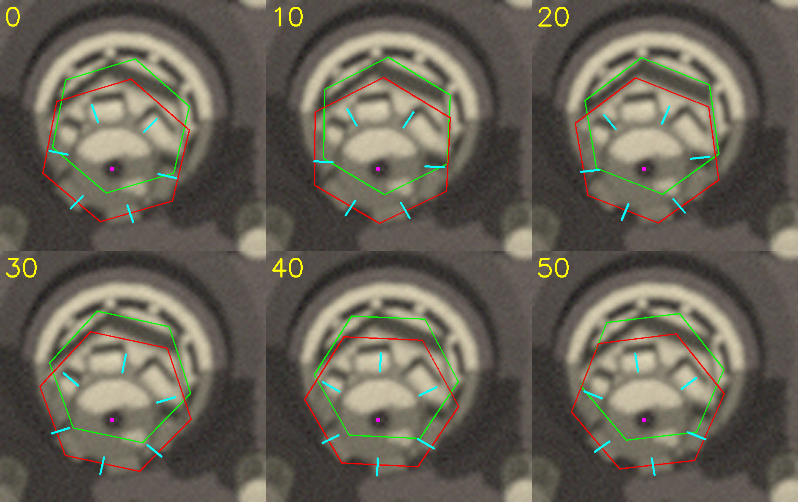

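The hex fits with its flats at about 20° + 60°k (tile 20). I'll use a jaw angle of 140°, which is +67° of twist.

```bash

python3 -m handwheel '{"fingers":[1,1,1,1,1,0.7,0.7,0.7],"delta_pos":[[0.008,-0.013,0],[0.008,-0.013,0],[0,0,0],[0,0,0],[0,0,-0.02],[0,0,-0.02],[0,0,-0.02],[0,0,-0.02]],"twist":[7,7,7,7,7,7,7,7]}'
python3 -m handwheel '{"fingers":[0.7,0.7,0.7],"delta_pos":[[0,0,0],[0,0,0],[0,0,0]],"twist":[7,4,0]}'
python3 - <<'E'
from h import *
s=sense();print(s["ee_pos"],s["joint_positions"],s["ft_force"],s["finger_gap"]);im=snapshot("wrist")[:,:,::-1]
print(R.from_rotvec(s["ee_rot"]).as_matrix().round(3))
C=np.array([.5075,.1006]);im=im.copy()
a=cv2.resize(im[120:440,160:480],None,fx=1.8,fy=1.8,interpolation=cv2.INTER_CUBIC);b=a.copy()
for z,c in((.1025,(0,255,0)),(.1245,(0,0,255))):
    P=[(wproj([C[0]+.0208*np.cos(t),C[1]+.0208*np.sin(t),z],s)-[160,120])*1.8 for t in np.radians(np.arange(6)*60+50)]
    cv2.polylines(b,[np.int32(P)],True,c,1)
sl=lambda q:cv2.resize(q[100:500,90:490],(400,400))
cv2.imwrite("pics/w2.png",np.hstack([sl(a),sl(b)]))
E
```

```text
time: 2.15
ee_pos: [0.5039, 0.1081, 0.1802]
ee_rot: [-1.697, 0.799, 1.698]
ft_force: [-0.5, -0.3, -0.3]
finger_gap: 0.701
time: 2.4
ee_pos: [0.5039, 0.1079, 0.1808]
ee_rot: [-1.821, 0.656, 1.823]
ft_force: [0.2, 0.7, 0.2]
finger_gap: 0.7
[0.50392371 0.1078664  0.18076518] [-0.43391508  0.28358641  0.19215178  1.93998578 -0.06723234  0.92508023
  2.24226668] [0.2497551  0.67980932 0.17274437] 0.7001832013332299
[[-0.001 -0.637 -0.771]
 [-0.    -0.771  0.637]
 [-1.     0.001  0.001]]
```

View pics/w2.png

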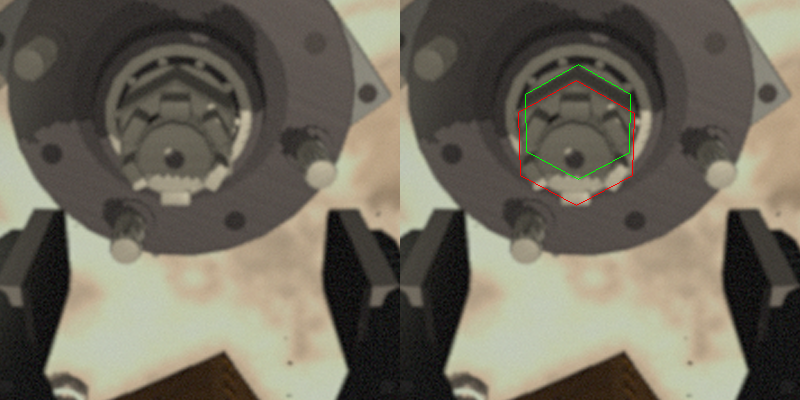

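The hex overlay aligns and the jaws are square to the flats. I'll correct the xy, descend and grip.

```bash

python3 -m handwheel '{"fingers":[0.7,0.7,0.7,0.7,0.7,0.7,0.7],"delta_pos":[[0.0018,-0.0036,0],[0.0018,-0.0036,0],[0,0,-0.02],[0,0,-0.02],[0,0,-0.02],[0,0,-0.013],[0,0,0]],"twist":[0,0,0,0,0,0,0]}'
python3 -m handwheel '{"fingers":[0.3,0.3,0.3,0.3,0.3,0.3],"delta_pos":[[0,0,0],[0,0,0],[0,0,0],[0,0,0],[0,0,0],[0,0,0]],"twist":[0,0,0,0,0,0]}' 50
```

```text
time: 3.03
ee_pos: [0.507, 0.0994, 0.1061]
ee_rot: [-1.816, 0.663, 1.821]
ft_force: [-0.9, -0.3, 0.2]
finger_gap: 0.695
time: 3.53
ee_pos: [0.507, 0.1013, 0.1096]
ee_rot: [-1.817, 0.657, 1.821]
ft_force: [-15.2, 5.9, 15.4]
finger_gap: 0.408
```

```bash

python3 -m handwheel '{"fingers":[0.3,0.3],"delta_pos":[[-0.002,0.001,0.002],[0,0,0]],"twist":[0,0]}'
python3 - <<'E'
from h import *
s=sense();print(s["wrist_torque"],s["ft_force"]);im=snapshot("wrist")[:,:,::-1]
cv2.imwrite("pics/w3.png",cv2.resize(im[100:400,120:520],None,fx=2,fy=2))
E
```

```text
time: 3.7
ee_pos: [0.5066, 0.1013, 0.1102]
ee_rot: [-1.82, 0.658, 1.816]
ft_force: [11.3, 2.9, -27.9]
finger_gap: 0.4
[ 0.84927381 -2.33335923  0.15706457] [ 11.34936882   2.9326886  -27.93804473]
```

View pics/w3.png

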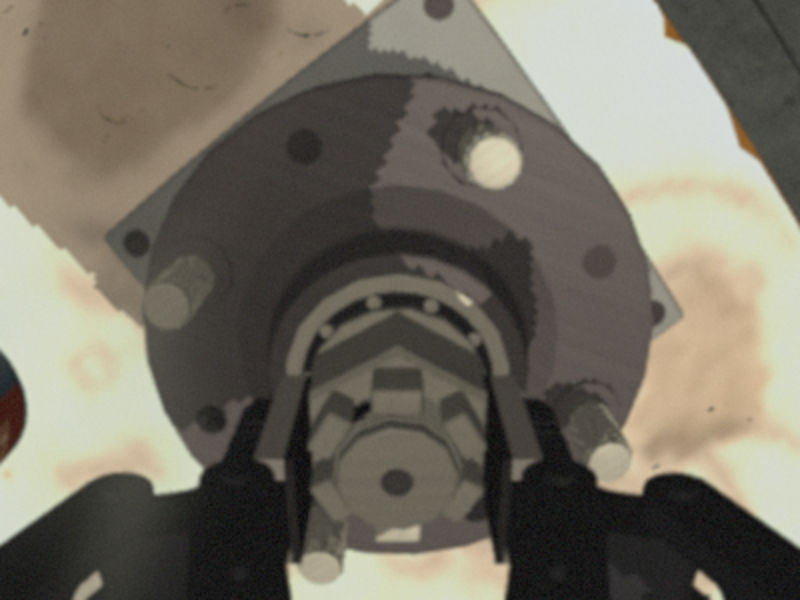

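The pads are flush on two flats. I'll relieve the offset, then screw down.

```bash

python3 -m handwheel '{"fingers":[0.3,0.3,0.3,0.3,0.3,0.3,0.3,0.3],"delta_pos":[[0.0008,0.0002,-0.0013],[0,0,-0.00005],[0,0,-0.00005],[0,0,-0.00005],[0,0,-0.00005],[0,0,-0.00005],[0,0,-0.00005],[0,0,0]],"twist":[0,-6,-6,-6,-6,-6,-6,0]}' 70
python3 - <<'E'
from h import *
s=sense();M=R.from_rotvec(s["ee_rot"]).as_matrix();print(np.degrees(np.arctan2(M[1,2],M[0,2])),s["wrist_torque"],s["joint_positions"][6])
E
```

```text
time: 4.42
ee_pos: [0.507, 0.1014, 0.1097]
ee_rot: [-1.385, 1.084, 1.385]
ft_force: [-5.9, -2.0, 8.8]
finger_gap: 0.399
103.84104344144815 [-0.0635049   1.35317185 -0.15571838] 1.7168899132553077
```

```bash
cat > q.py <<'E'
from h import *
s=sense();M=R.from_rotvec(s["ee_rot"]).as_matrix();print("ANG",np.degrees(np.arctan2(M[1,2],M[0,2])).round(2),"T",s["wrist_torque"].round(2),"F",s["ft_force"].round(1),"j7",s["joint_positions"][6].round(3),"p",s["ee_pos"].round(4),"t",s["time"],s["finger_gap"].round(3))
E
python3 -m handwheel '{"fingers":[0.3,0.3,0.3,0.3,0.3,0.3,0.3,0.3],"delta_pos":[[0,0,-0.0004],[0,0,-0.00005],[0,0,-0.00005],[0,0,-0.00005],[0,0,-0.00005],[0,0,-0.00005],[0,0,-0.00005],[0,0,0]],"twist":[-7,-7,-7,-7,-7,-7,-7,-7]}' >/dev/null; python3 q.py
python3 -m handwheel '{"fingers":[0.3,0.3,0.3,0.3,0.3,0.3,0.3,0.3],"delta_pos":[[0,0,-0.00005],[0,0,-0.00005],[0,0,-0.00005],[0,0,-0.00005],[0,0,-0.00005],[0,0,-0.00005],[0,0,-0.00005],[0,0,0]],"twist":[-6,-6,-6,-6,-6,-6,0,0]}'>/dev/null; python3 q.py
```

```text
Traceback (most recent call last):
  File "q.py", line 2, in <module>
    s=sense();M=R.from_rotvec(s["ee_rot"]).as_matrix();print("ANG",np.degrees(np.arctan2(M[1,2],M[0,2])).round(2),"T",s["wrist_torque"].round(2),"F",s["ft_force"].round(1),"j7",s["joint_positions"][6].round(3),"p",s["ee_pos"].round(4),"t",s["time"],s["finger_gap"].round(3))
                                                                                                                                                                                                                                                         ^^^^^^^^^^^^^^^^^^^^^
AttributeError: 'float' object has no attribute 'round'
Traceback (most recent call last):
  File "q.py", line 2, in <module>
    s=sense();M=R.from_rotvec(s["ee_rot"]).as_matrix();print("ANG",np.degrees(np.arctan2(M[1,2],M[0,2])).round(2),"T",s["wrist_torque"].round(2),"F",s["ft_force"].round(1),"j7",s["joint_positions"][6].round(3),"p",s["ee_pos"].round(4),"t",s["time"],s["finger_gap"].round(3))
                                                                                                                                                                                                                                                         ^^^^^^^^^^^^^^^^^^^^^
AttributeError: 'float' object has no attribute 'round'
```

```bash
sed -i 's/s\["finger_gap"\].round(3)/s["finger_gap"]/' q.py; python3 q.py
```

```text
ANG 12.29 T [-0.63  1.96 -0.16] F [-9.7 -3.  18.9] j7 0.339 p [0.507  0.1011 0.1088] t 5.75 0.39817947678044135
```

```bash

python3 -m handwheel '{"fingers":[0.3,0.3,0.3,0.3],"delta_pos":[[0,0,0.0008],[0,0,0],[0,0,0],[0,0,0]],"twist":[-5,-5,0,0]}' >/dev/null; python3 q.py
python3 -m handwheel '{"fingers":[0.3,0.3,0.3,0.3],"delta_pos":[[0,0,0],[0,0,0],[0,0,0],[0,0,0]],"twist":[-3,-2,0,0]}' >/dev/null; python3 q.py
python3 -m handwheel '{"fingers":[0.3,0.3,0.3,0.3],"delta_pos":[[0,0,0],[0,0,0],[0,0,0],[0,0,0]],"twist":[-2,-2,0,0]}' >/dev/null; python3 q.py
```

```text
ANG 2.43 T [-0.68  0.69 -0.15] F [-4.2 -2.5  4. ] j7 0.194 p [0.5069 0.1011 0.1089] t 6.0833 0.3959522654600003
ANG -2.54 T [-0.65  0.69 -0.11] F [-5.3 -2.8  3.4] j7 0.121 p [0.5069 0.101  0.1088] t 6.4167 0.3988683169201942
ANG -6.49 T [-0.7   1.08  0.39] F [-4.9 -3.5  5.4] j7 0.064 p [0.5068 0.1011 0.1089] t 6.75 0.40150853509515005
```

```bash

python3 -m handwheel '{"fingers":[0.3,0.3,0.3,0.3],"delta_pos":[[0,0,0],[0,0,0],[0,0,0],[0,0,0]],"twist":[-2,-1,0,0]}' >/dev/null; python3 q.py
python3 -m handwheel '{"fingers":[0.3,0.3,0.3,0.3],"delta_pos":[[0,0,0],[0,0,0],[0,0,0],[0,0,0]],"twist":[-2,-1,0,0]}' >/dev/null; python3 q.py
```

```text
ANG -9.37 T [-1.04  1.21  2.04] F [-5.8 -4.8  7.3] j7 0.021 p [0.5068 0.1011 0.1089] t 7.0833 0.3980784490760843
ANG -12.27 T [-1.27  1.25  3.48] F [-5.5 -6.3  8.6] j7 -0.021 p [0.5068 0.1011 0.109 ] t 7.4167 0.3990928342837634
```

Torque rises hard from about −6° (2.0, then 3.5 N m), so the nut has bottomed after about 146° of turning. I'll relieve the torque, release, and go to the stud at about 118.7°.

```bash

python3 -m handwheel '{"fingers":[0.3,0.3,0.3],"delta_pos":[[0,0,0],[0,0,0],[0,0,0]],"twist":[5,0,0]}' >/dev/null; python3 q.py
python3 -m handwheel '{"fingers":[0.6,0.6,0.6,0.6,0.6,0.6,0.6,0.6],"delta_pos":[[0,0,0],[0,0,0],[0,0,0],[0,0,0.015],[0,0,0.015],[0,0,0.015],[-0.0135,0.0245,0],[-0.0135,0.0245,0]],"twist":[0,0,0,0,0,0,7,7]}' >/dev/null; python3 q.py
python3 -m handwheel '{"fingers":[0.6,0.6,0.6,0.6],"delta_pos":[[0,0,0],[0,0,0],[0,0,0],[0,0,0]],"twist":[7,7,7,0]}' >/dev/null; python3 q.py
python3 - <<'E'
from h import *
s=sense();im=snapshot("wrist")[:,:,::-1].copy()
print(wproj([.4801,.1501,.1],s))
cv2.circle(im,tuple(int(v) for v in wproj([.4801,.1501,.1],s)),3,(0,0,255),-1)
cv2.imwrite("pics/w4.png",im)
C=np.array([.507,.101]);a=np.radians(118.7-7*np.arange(17));P=np.c_[np.cos(a),np.sin(a)]*.056
print((np.diff(P,axis=0)*1e4).round().astype(int).tolist())
E
```

```text
ANG -7.42 T [-0.71  1.04  0.85] F [-5.  -2.8  4.5] j7 0.05 p [0.5068 0.1011 0.1089] t 7.6667 0.4017767251704292
ANG 6.4 T [-0.01 -0.03 -0.01] F [ 0.1  0.4 -1.2] j7 0.08 p [0.4805 0.1501 0.1544] t 8.3333 0.5957864618074509
ANG 27.63 T [0.05 0.05 0.  ] F [-0.3 -0.6  0.5] j7 0.404 p [0.4801 0.1505 0.1538] t 8.6667 0.6026238582373179
[317.26920369 261.37017478]
[[62, 29], [65, 21], [67, 13], [68, 5], [68, -3], [67, -12], [65, -20], [63, -28], [59, -35], [54, -42], [49, -48], [42, -54], [35, -58], [28, -62], [20, -65], [12, -67]]
```

View pics/w4.png

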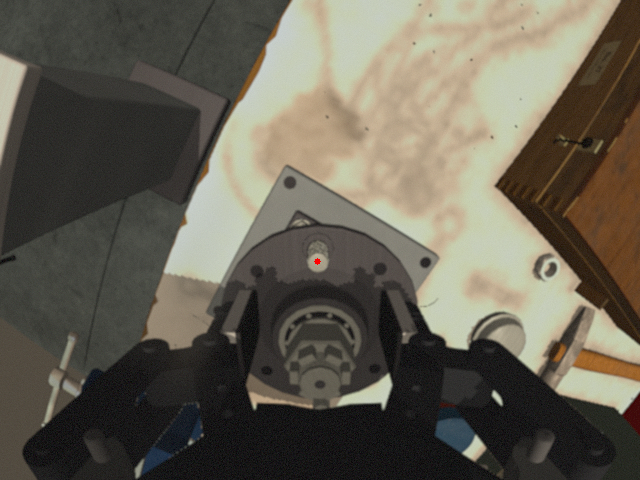

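The red dot sits exactly on the stud top at (317,261). I'll straddle it and drive the hub clockwise along the arc.

```bash

python3 -m handwheel '{"fingers":[0.6,0.6,0.6,0.25,0.25,0.25,0.25],"delta_pos":[[0,0,-0.024],[0,0,-0.023],[0,0,-0.023],[0,0,0],[0,0,0],[0,0,0],[0,0,0]],"twist":[0,0,0,0,0,0,0]}' >/dev/null; python3 q.py
python3 -m handwheel '{"fingers":[0.25,0.25,0.25,0.25,0.25,0.25,0.25,0.25],"delta_pos":[[0.0062,0.0029,0],[0.0065,0.0021,0],[0.0067,0.0013,0],[0.0068,0.0005,0],[0.0068,-0.0003,0],[0.0067,-0.0012,0],[0.0065,-0.002,0],[0.0063,-0.0028,0]],"twist":[-7,-7,-7,-7,-7,-7,-7,-7]}' >/dev/null; python3 q.py
```

```text
ANG 27.1 T [ 0.   -0.   -0.02] F [-0.9  0.4  1. ] j7 0.486 p [0.4806 0.1504 0.0847] t 9.3 0.25051035262616067
ANG -29.17 T [-0.03  0.6   0.03] F [-2.2  0.   0.2] j7 -0.294 p [0.5328 0.1514 0.0845] t 9.9667 0.2514146124928914
```

```bash

python3 -m handwheel '{"fingers":[0.25,0.25,0.25,0.25,0.25,0.25,0.25,0.25],"delta_pos":[[0.0059,-0.0035,0],[0.0054,-0.0042,0],[0.0049,-0.0048,0],[0.0042,-0.0054,0],[0.0035,-0.0058,0],[0.0028,-0.0062,0],[0.002,-0.0065,0],[0.0012,-0.0067,0]],"twist":[-7,-7,-7,-7,-7,-7,-7,-7]}' >/dev/null; python3 q.py
python3 -m handwheel '{"fingers":[0.25,0.25,0.25],"delta_pos":[[0.0004,-0.0068,0],[-0.0005,-0.0068,0],[0,0,0]],"twist":[-7,-7,0]}' >/dev/null; python3 q.py
```

```text
ANG -85.15 T [0.53 0.2  0.01] F [-0.1  3.4 -0.6] j7 -1.035 p [0.5629 0.1085 0.0846] t 10.6333 0.24577138890902633
ANG -99.25 T [-0.01  0.01  0.07] F [0.3 0.8 0.3] j7 -1.221 p [0.5625 0.0935 0.0844] t 10.8833 0.2526454298454573
```

The hub turned about 115–120°. Now I'll lift and return to the nut with the jaw at about −66°, so that after +90° the pads don't cover the pin hole.

```bash

python3 -m handwheel '{"fingers":[0.5,0.7,0.7,0.7,0.7,0.7,0.7,0.7],"delta_pos":[[0,0,0],[0,0,0.025],[0,0,0.025],[0,0,0.024],[-0.0185,0.0025,0],[-0.0185,0.0025,0],[-0.0185,0.0025,0],[0,0,0]],"twist":[0,0,0,0,7,7,7,7]}' >/dev/null; python3 q.py
python3 -m handwheel '{"fingers":[0.7,0.7,0.7],"delta_pos":[[0,0,0],[0,0,0],[0,0,0]],"twist":[5,0,0]}' >/dev/null; python3 q.py
python3 - <<'E'
from h import *
s=sense();im=snapshot("wrist")[:,:,::-1].copy()
top=snapshot("top")[:,:,::-1]
cv2.imwrite("pics/top5.png",top)
C=np.array([.507,.1008]);f=3
u,v=wproj([*C,.125],s);x0,y0=int(u)-66,int(v)-75
a=cv2.resize(im[y0:y0+150,x0:x0+133],None,fx=f,fy=f,interpolation=cv2.INTER_CUBIC);b=a.copy()
for z,c in((.101,(0,255,0)),(.123,(0,0,255))):
    P=[(wproj([C[0]+.0208*np.cos(t),C[1]+.0208*np.sin(t),z],s)-[x0,y0])*f for t in np.radians(np.arange(6)*60+30-6)]
    cv2.polylines(b,[np.int32(P)],True,c,1)
cv2.imwrite("pics/w5.png",np.hstack([a,b]))
E
```

```text
ANG -70.15 T [ 0.03 -0.04 -0.07] F [-0.2  0.2  0.1] j7 -0.906 p [0.5042 0.1027 0.1576] t 11.55 0.6988379057271915
ANG -65.82 T [-0.01  0.01 -0.03] F [ 0.3  0.1 -0.1] j7 -0.843 p [0.5069 0.102  0.158 ] t 11.8 0.6996477885962594
```

View pics/w5.png

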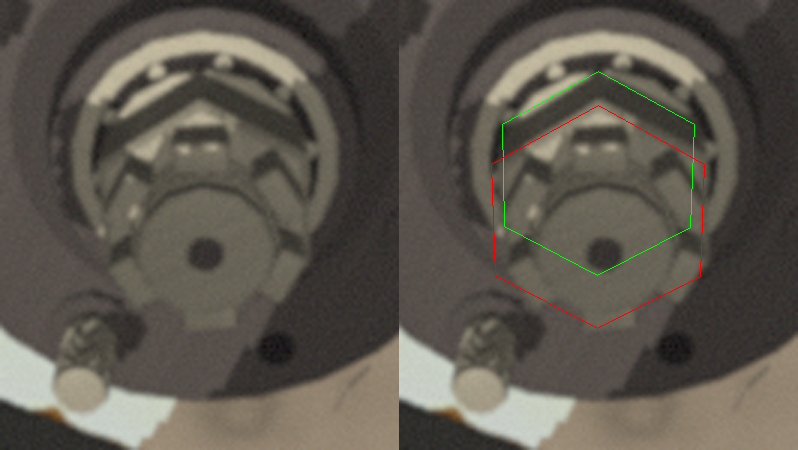

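The nut appears near −3° (slight tilt), consistent with the plate yaw of −2.4°. I'll set the jaw to −63°, descend, grip and find the stop again.

```bash

python3 -m handwheel '{"fingers":[0.7,0.7,0.7,0.3,0.3,0.3,0.3,0.3],"delta_pos":[[0,-0.0009,-0.018],[0,0,-0.016],[0,0,-0.015],[0,0,0],[0,0,0],[0,0,0],[0,0,0],[0,0,0]],"twist":[3,0,0,0,0,0,0,0]}' 60 >/dev/null; python3 q.py
python3 -m handwheel '{"fingers":[0.3,0.3,0.3],"delta_pos":[[0,0,0],[0,0,0],[0,0,0]],"twist":[0,0,0]}' 90 >/dev/null; python3 q.py
```

```text
ANG -62.84 T [ 0.22  1.22 -0.  ] F [-6.7  1.7 -1. ] j7 -0.741 p [0.5063 0.1008 0.1088] t 12.5667 0.40828497688274973
ANG -62.84 T [0.26 1.54 0.04] F [-7.4  2.1  1.6] j7 -0.741 p [0.5063 0.1008 0.109 ] t 12.8167 0.3943825281458463
```

```bash

for i in 1 2 3; do python3 -m handwheel '{"fingers":[0.3,0.3,0.3],"delta_pos":[[0,0,0],[0,0,0],[0,0,0]],"twist":[-1.5,0,0]}' >/dev/null; python3 q.py; done
```

```text
ANG -64.28 T [0.06 1.57 1.01] F [-7.1  0.9  3.6] j7 -0.762 p [0.5063 0.1008 0.1089] t 13.0667 0.3974091331957091
ANG -65.71 T [-0.11  1.58  2.01] F [-7.7  0.4  4.1] j7 -0.782 p [0.5063 0.1008 0.109 ] t 13.3167 0.39570911953057364
ANG -67.23 T [0.95 0.46 1.44] F [-3.4  3.8  3.6] j7 -0.804 p [0.5071 0.1012 0.109 ] t 13.5667 0.3966644128748148
```

The torque rises at once from −62.8°, so the stop is confirmed and the nut stayed down. The last step slipped by about 2° on the flats, so I'll regrip clean at −62.8° and then back off 90°.

```bash

python3 -m handwheel '{"fingers":[0.5,0.5,0.5,0.3,0.3,0.3,0.3,0.3],"delta_pos":[[0,0,0],[0,0,0],[0,0,0],[0,0,0],[0,0,0],[0,0,0],[0,0,0],[0,0,0]],"twist":[0,0,4.4,0,0,0,0,0]}' 90 >/dev/null; python3 q.py
python3 -m handwheel '{"fingers":[0.3,0.3,0.3,0.3,0.3,0.3,0.3],"delta_pos":[[0,0,0],[0,0,0.0001],[0,0,0.0001],[0,0,0.0001],[0,0,0.0001],[0,0,0],[0,0,0]],"twist":[0,6,6,6,6,6,0]}' >/dev/null; python3 q.py
python3 -m handwheel '{"fingers":[0.3,0.3,0.3,0.3,0.3,0.3,0.3,0.3],"delta_pos":[[0,0,0],[0,0,0.0001],[0,0,0.0001],[0,0,0.0001],[0,0,0],[0,0,0],[0,0,0],[0,0,0]],"twist":[6,6,6,6,6,6,6,6]}' >/dev/null; python3 q.py
python3 -m handwheel '{"fingers":[0.3,0.3,0.3,0.3],"delta_pos":[[0,0,0],[0,0,0],[0,0,0],[0,0,0]],"twist":[6,6,0.2,0]}' >/dev/null; python3 q.py
```

```text
ANG -63.03 T [1.11 2.4  0.44] F [-10.9   4.6  22.3] j7 -0.743 p [0.5066 0.1009 0.1092] t 14.2333 0.3922604860555926
ANG -32.65 T [0.84 1.63 0.16] F [-7.1  3.4 14.8] j7 -0.31 p [0.5066 0.1009 0.1095] t 14.8167 0.39461002706247394
ANG 15.22 T [ 0.82  1.69 -0.18] F [-6.   4.2 16.7] j7 0.383 p [0.5069 0.1008 0.1099] t 15.4833 0.39491082636964325
ANG 27.19 T [0.85 1.73 0.12] F [-6.9  4.  18.6] j7 0.56 p [0.5069 0.1008 0.11  ] t 15.8167 0.3954257380676233
```

```bash

python3 -m handwheel '{"fingers":[0.3,0.3,0.3],"delta_pos":[[0,0,0.0008],[0,0,0],[0,0,0]],"twist":[0,0,0]}' >/dev/null; python3 q.py
python3 - <<'E'
from h import *
s=sense();im=snapshot("wrist")[:,:,::-1].copy()
C=np.array([.507,.1008]);f=5
u,v=wproj([*C,.125],s);x0,y0=int(u)-40,int(v)-55
a=cv2.resize(im[y0:y0+110,x0:x0+80],None,fx=f,fy=f,interpolation=cv2.INTER_CUBIC);b=a.copy()
for z,c in((.10175,(0,255,0)),(.12375,(0,0,255))):
    P=[(wproj([C[0]+.0208*np.cos(t),C[1]+.0208*np.sin(t),z],s)-[x0,y0])*f for t in np.radians(np.arange(6)*60+87.2-30)]
    cv2.polylines(b,[np.int32(P)],True,c,1)
for r in(.012,.017):
    t=np.radians(87.4);p=(wproj([C[0]+r*np.cos(t),C[1]+r*np.sin(t),.128],s)-[x0,y0])*f
    cv2.circle(b,tuple(int(q) for q in p),4,(255,255,0),-1)
cv2.imwrite("pics/w6.png",cv2.convertScaleAbs(np.hstack([a,b]),alpha=1.4))
cv2.imwrite("pics/scene6.png",snapshot("scene")[:,:,::-1]);
t0=cv2.imread("pics/top0.png");t=snapshot("top")[:,:,::-1];d=np.abs(t.astype(int)-t0).sum(2)
for n,(u,v) in dict(tin=(400,192),cap=(352,192),spanner=(444,218),pin=(214,265)).items(): print(n,d[v-12:v+12,u-12:u+12].mean())
E
```

```text
ANG 27.2 T [1.08 0.4  0.09] F [-1.4  3.8  5.4] j7 0.559 p [0.5069 0.1008 0.1101] t 16.0667 0.39281476934836496
tin 11.196180555555555
cap 21.56076388888889
spanner 22.178819444444443
pin 23.578125
```

View pics/w6.png

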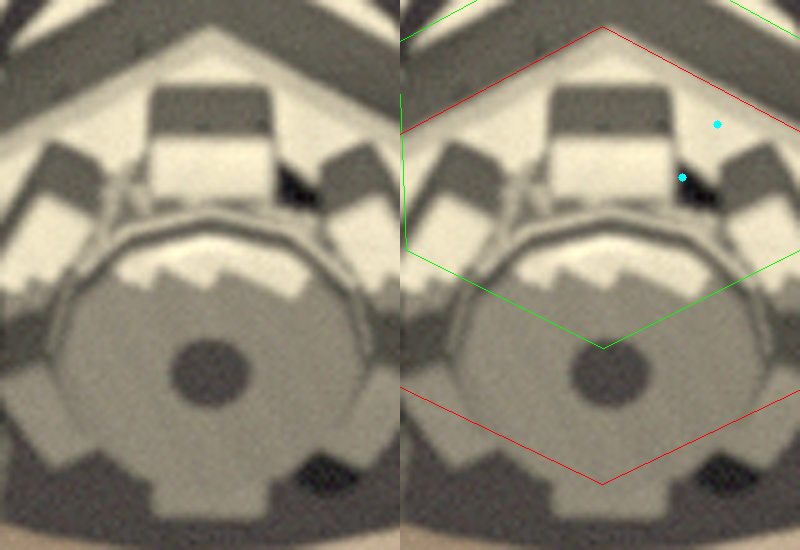

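The split-pin hole shows black and centred in the nut's slot at (298,188), with the hex square to the pads. The bystander patches look unchanged. Handing in.

```bash
python3 q.py; python3 -c "
from plant import *
print(finish_job())"
```

```text
ANG 27.21 T [1.   0.48 0.06] F [-1.8  5.4  5.6] j7 0.559 p [0.5069 0.1008 0.1101] t 16.2167 0.39420224767083717
the job is handed in; nothing more can be done
None
```

The job is handed in at 16.2 s. The nut is backed off about a quarter turn from its stop, and the gripper still holds it at 90 N.

- **Nut down:** I screwed it about 146° clockwise until the torque climbed to 3.5 N m.
- **Hub turn:** I turned the hub about 115–120° clockwise by one stud. The angle is worked out from the arm's path, not measured on the hub. When I gripped the nut again, it was still against its stop.
- **Back-off:** The gripper turned 90.2° back from there (from −63.0° to 27.2°). The last wrist picture shows the split-pin hole centred in a slot, and the pads do not cover it.

**Checks that disagreed:**
- The first grip sat about 3° skewed on the flats.
- While I was testing the stop again, the pads slipped about 2°. I opened and regripped square before backing off.
- The gripper opening reads 0.39–0.40, where 36 mm across flats should give about 0.42. I put this down to the pads giving a little.

**Things lying around:** The arm never went near them. The pictures before and after differ only a little at the tin, dust cap, spanner and pin. I checked those four by pixel difference only, and did not view that picture.

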